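# Make up two takeaway orders at the food-truck counter

## Robot

A 6-joint arm with a two-finger parallel gripper is mounted at the origin on the work surface. World frame = base frame: x ahead of the robot, y to its left, z up, the work surface at z = 0. Lengths are in m, angles in rad, forces in N, time in s.
With the tool pointing down it reaches from about 0.375 to 0.9 m from the base axis. Payload 3.1 kg.
Tool frame: the origin (TCP) lies on the centre line of the jaws, within the pads' length; the fingertips stand 14 mm ahead of it and the grasp point (between the pads) lies 5 mm behind it; z points along the fingers, y is the line along which they close (so a half turn about z gives the same grasp; the last joint's range is limited). The gripper opens to 87 mm and grips with 3 to 60 N. Pads are 19 mm wide; open, the fingers measure 117 mm over their backs; the gripper's body (75 mm by 190 mm) begins 51 mm behind the grasp point.
Start: joints at [1.103, 0.527, 1.433, -0, 1.181, -0.178], TCP at [0.179, 0.599, 0.237] pointing down, gripper open.
Joint ranges: [-3.08, 3.08], [-0.75, 2.2], [0.22, 2.44], [-1.43, 4.57], [0, 2.65], [-2.85, 2.85]. Speed limits (rad/s): [2.79, 2.79, 3.14, 3.14, 3.14, 3.14].

## Interface

Orientations are given as a unit quaternion [x, y, z, w].
In Python, from rig import robot gives the robot as it stands.
- The arm moves only by the tool move_arm, never from a script. Its argument "commands" is a list of rows, each an object with "hand": the finger opening in cm, from 0 to 8.7; "travel": the shift along the tool's x, y, z in cm, a list of three; "twist": the turn, a rotation vector about the tool's x, y, z in degrees, a list of three. In form: [{"hand": hand, "travel": [dx, dy, dz], "twist": [wx, wy, wz]}, ...]. A call has 1 to 5 rows; each row shifts and turns the commanded pose from where the row before left it, along the tool's axes as they then stand; what a row does not reach is not made up. A row lasts 1/12 s, in which the tool goes at most 41.7 mm and 7.16 degrees, less where a joint would pass 70% of its speed; a pose out of reach is approached as far as the arm can. A call is refused whole if a number of a shift passes 4.17 or a number of a turn 7.16, either way. A call with a gripper value outside its range is refused whole. The fingers move at their own pace and stop on an object; "force" is the grip in N (left out, the last holds). Time passes only in rows, so rows that do not move let the fingers close. It gives the time, the measured TCP pose, the force, the opening and the grip force at its end, in the units of the state.
- robot.get_obs(): the state, without advancing time (a new reading comes with each control period).
- robot.camera(name): name is "scene" or "top" or "wrist"; returns a dict with "frame" (480x640x3 uint8, red, green, blue), "fov_y" (degrees; the focal length in pixels is half the picture's height over the tangent of half this angle, whatever the lens; pixels are square), "cx", "cy" (the principal point, pixels), "extrinsics" (4x4, takes a point from camera to world coordinates); the wrist camera has in their place "T_tool_cam" (4x4, takes a point from camera to tool coordinates, whose origin is the TCP and whose axes are the flange's). Camera axes: x right, y down, z forward; pixel columns grow to the right and rows downward; lengths in m; the calibration is good to about 2 mm. A picture is of the moment at which its call begins: read the wrist's pose just before it. There is no depth.
- robot.hand_in(): hands the job in; it is judged then, once.
The state is a dict: "time": time; "q": joint angles; "joint_velocities": joint speeds; "joint_torque": joint torques, N m; "position": TCP position; "tool_rot": TCP orientation; "ft_force": force on the tool from outside, world axes, zero at the start; "moment": the same for the moment, N m; "grip_width": finger opening in m; "grip_force": force on a finger pad.
Only numpy, scipy, OpenCV 4.12 (cv2) and the standard library are available. Lean on these libraries where they do the work, as an engineer would, in place of code of your own. Each camera call takes 0.05 s, during which the arm holds its last target. There are 200 camera calls.

## Task

Two orders are waiting for their carriers to be filled from the stock on the counter. The meal carrier gets the long carton seated down in its rectangular food bay, the sauce pot standing in the middle of that carton's lid, and the slim can in either of its round cup wells; the drinks carrier gets the bottle and the lidded coffee cup, one to a well. Set everything down upright and fully home rather than dropping it, and leave the wide can and the short carton standing where they are.

Things in the scene. Friction and masses are not known exactly. Their poses are not given: they have to be found in the camera images.
- meal_carrier: Meal carrier: brown board tray, fixed, 194 mm (x) by 190 mm (y), turned up to 13 degrees, left or right; origin at the centre of its underside, z up. Deck top 40 mm, 4 mm thick, open down to an inner floor at 4 mm: a food bay 82 (x) by 160 mm (y) centred at x -44, y 0, on the robot's side, and two round cup wells, diameter 76 mm, at x +47, y +45 and y -45.
- drinks_carrier: Drinks carrier: brown board two-cup tray, fixed, 108 mm (x) by 215 mm (y), turned up to 13 degrees, on the other side from the meal carrier; origin at the centre of its underside, z up. Deck top 40 mm, 4 mm thick, open down to an inner floor at 4 mm: two round cup wells, diameter 76 mm, at x 0, y +52.5 and y -52.5 mm.
- long_carton: Long carton: closed white-board food box with brown end flaps, 64 mm wide (its x), 140 mm long (its y), 64 mm high, about 0.22 kg, rigid, flat lid. Loose; origin at the centre of its underside, z up. It fits the food bay with its length along the bay's length (either way round); in the bay its lid is 68 mm above the counter, 28 mm above the deck.
- sauce_pot: Sauce pot: small lidded portion pot, black tapering body with a white lid, about 0.06 kg, 34 mm high; base 43 mm in diameter; the lid is its widest part, 57 mm in diameter with a straight edge from 23 to 33 mm high. Loose, upright; origin at the centre of its underside, z up along its axis. 
- slim_can: Slim can: white and bare aluminium drinks can, the narrower and taller of the two cans, 53 mm in diameter, 134 mm high, straight-sided from 8 to 122 mm, about 0.27 kg. Loose, upright; origin at the centre of its underside, z up along its axis. 
- bottle: Bottle: stubby amber glass bottle with a black screw cap, 147 mm high, body 60 mm in diameter and straight-sided up to 106 mm, shoulder above, cap 31 mm in diameter from 134 mm up; about 0.30 kg. Loose, upright; origin at the centre of its underside, z up along its axis. 
- coffee_cup: Coffee cup: small paper cup with a brown sleeve and a black lid, 83 mm high, base 48 mm in diameter, tapering; the lid is its widest part, 65 mm in diameter with a straight edge from 69 to 80 mm high; about 0.16 kg. Rigid. Loose, upright; origin at the centre of its underside, z up along its axis. 
- wide_can: Wide can, not part of the orders: the wider and shorter of the two cans, 66 mm in diameter, 115 mm high, 0.35 kg. Stays where it stands. Loose, upright; origin at the centre of its underside, z up along its axis. 
- short_carton: Short carton, not part of the orders: like the long one but 64 mm (x) by 80 mm (y), 64 mm high, 0.14 kg. Stays where it stands. Loose; origin at the centre of its underside.
Things that resemble listed ones, but are neither listed nor needed, are in the scene too. Leave any yellow look-alike of the short_carton alone.

How it is judged:
At the end, for the whole second after the job is handed in: Carton on the bay floor (12 mm across, 14 mm along), pot on its lid (12 mm across, 48 mm along), slim can in a meal-carrier well, bottle and cup in the drinks carrier's wells (15 mm), heights within 6 mm, all upright within 0.12 rad and at rest; wide can and short carton upright, moved under 30 mm (x of long_carton in the frame of meal_carrier between -0.056 and -0.032 m and y of long_carton in the frame of meal_carrier between -0.014 and 0.014 m and z of long_carton in the frame of meal_carrier between -0.002 and 0.01 m and angle between the y axis of long_carton and the y axis of meal_carrier, either way round below 0.2 rad and linear speed of each of long_carton, sauce_pot, slim_can, bottle, coffee_cup below 0.02 m/s and angular speed of each of long_carton, sauce_pot, slim_can, bottle, coffee_cup below 0.2 rad/s and angle between each of long_carton, sauce_pot, slim_can, bottle, coffee_cup's own z axis and vertical below 0.12 rad and x of sauce_pot in the frame of long_carton between -0.012 and 0.012 m and y of sauce_pot in the frame of long_carton between -0.048 and 0.048 m and z of sauce_pot in the frame of long_carton between 0.059 and 0.069 m and x of slim_can in the frame of meal_carrier between 0.032 and 0.062 m and (y of slim_can in the frame of meal_carrier between -0.06 and -0.03 m or y of slim_can in the frame of meal_carrier between 0.03 and 0.06 m) and z of slim_can in the frame of meal_carrier between -0.002 and 0.01 m and x of bottle in the frame of drinks_carrier between -0.015 and 0.015 m and (y of bottle in the frame of drinks_carrier between -0.0675 and -0.0375 m or y of bottle in the frame of drinks_carrier between 0.0375 and 0.0675 m) and z of bottle in the frame of drinks_carrier between -0.002 and 0.01 m and x of coffee_cup in the frame of drinks_carrier between -0.015 and 0.015 m and (y of coffee_cup in the frame of drinks_carrier between -0.0675 and -0.0375 m or y of coffee_cup in the frame of drinks_carrier between 0.0375 and 0.0675 m) and z of coffee_cup in the frame of drinks_carrier between -0.002 and 0.01 m and distance of each of wide_can, short_carton from where it was at the start of the episode below 0.03 m and angle between each of wide_can, short_carton's own z axis and vertical below 0.15 rad); the robot touches nothing.
It fails at once if The wide can or the short carton is knocked over or moved by more than 30 mm (not (distance of each of wide_can, short_carton from where it was at the start of the episode below 0.03 m and angle between each of wide_can, short_carton's own z axis and vertical below 0.15 rad)).
It fails at once if One of the five things is let go or dropped from well above its place (underside more than 60 mm above the counter with no finger on it; 120 mm for the sauce pot) ((height (world z) of long_carton above 0.06 m and contact force between the fingers and long_carton below 0.02 N) or (height (world z) of slim_can above 0.06 m and contact force between the fingers and slim_can below 0.02 N) or (height (world z) of bottle above 0.06 m and contact force between the fingers and bottle below 0.02 N) or (height (world z) of coffee_cup above 0.06 m and contact force between the fingers and coffee_cup below 0.02 N) or (height (world z) of sauce_pot above 0.12 m and contact force between the fingers and sauce_pot below 0.02 N)).
It also fails if it takes over 115 s, if anything falls off the work surface, if the arm or the gripper's body presses on something with over 40 N, if the wrist force passes 120 N, or if a joint passes its speed limit or range.

## Working session

There is one attempt and no reset: what is moved stays moved. The work goes in short steps, Python scripts to look and compute and a tool call to move; the robot and the scene stay as the last step left them, time stands still between calls to the robot, and variables do not carry over. Pictures are saved under pics/ and viewed, at most 14 in all, crops included, and the job is handed in when it is done.

Besides the shell and the picture viewer there is one more tool, called as name([rows], argument=value, ...), one row to a line, values as JSON. move_arm: Moves the arm, as the interface text tells. Its arguments: {"type":"object","properties":{"commands":{"type":"array"},"force":{"type":"number"}},"required":["commands"]}

```bash
ls; mkdir -p pics; python3 - <<'E'
from rig import robot
import cv2, numpy as np
for n in("scene","top"):
    c=robot.camera(n); cv2.imwrite(f"pics/{n}0.png",c["frame"][:,:,::-1]); print(n,c["fov_y"],c["cx"],c["cy"],np.round(c["extrinsics"],4).tolist())
o=robot.get_obs(); print(o)
E
```

```text
pics
scene 56.997156201503664 319.71979141034984 243.83987889865713 [[-0.8059, 0.3523, -0.4758, 1.0456], [0.5918, 0.5042, -0.629, 0.6777], [0.0183, -0.7884, -0.6148, 0.7798], [0.0, 0.0, 0.0, 1.0]]
top 56.77662073485688 322.34118518213324 248.62659496317968 [[-0.0007, -0.9908, 0.1354, 0.3439], [-0.9999, 0.0023, 0.0117, -0.0622], [-0.0119, -0.1354, -0.9907, 1.1247], [0.0, 0.0, 0.0, 1.0]]
{'time': 0.1, 'q': array([ 1.10253510e+00,  5.28347831e-01,  1.43379968e+00, -4.68674484e-05,
        1.18139187e+00, -1.78494630e-01]), 'joint_velocities': array([-5.28867349e-04, -1.94800780e-03, -3.17167921e-03,  9.22331255e-04,
       -4.47013991e-05, -1.03020075e-03]), 'joint_torque': array([-3.66464310e-04, -4.40985739e+01, -1.77151376e+01,  6.34727580e-02,
        5.34591218e-02, -5.55180043e-05]), 'position': array([0.1782653 , 0.59836478, 0.23567694]), 'tool_rot': array([ 1.44368060e-01,  9.89523580e-01, -9.29795716e-04, -2.88758722e-04]), 'ft_force': array([ 0.19166489, -0.55186095, -0.33547157]), 'moment': array([-0.01720949, -0.03226765, -0.00060869]), 'grip_force': 0.0, 'grip_width': 0.08730427481891659}
```

View pics/top0.png

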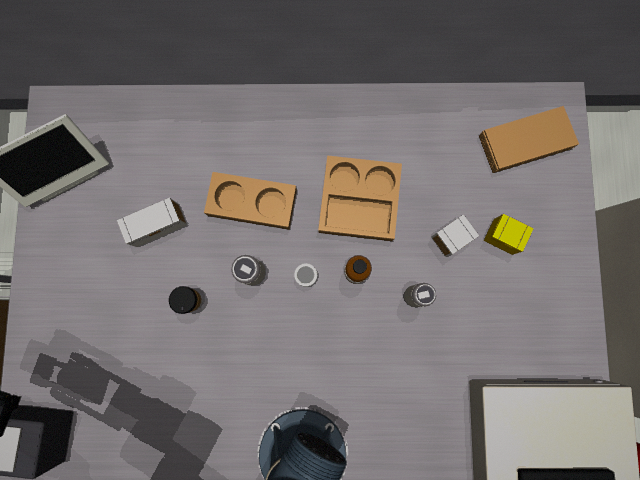

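View pics/scene0.png

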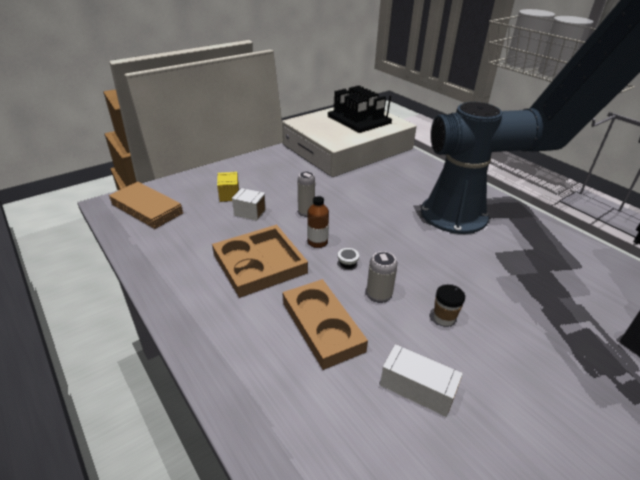

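Top view, with candidate pixels:
- **Long carton:** the white box at (152,221). The short white box at (457,235) and the yellow one at (510,232) are not it.
- **Slim can:** the narrow can at (424,294). The can at (248,269) is wider.
- **Coffee cup:** black lid at (185,300). The bottle's cap at (358,268) is also black.
- **Sauce pot:** white lid at (306,275).
- **Bottle:** amber at (358,269).
- **Carriers:** drinks at (251,200) with 2 wells and meal at (361,198). The brown box at (528,140) is a decoy.

The scene view agrees: slim can (307,193), bottle (318,222), pot (348,258), wide can (381,276), cup (449,305), long carton (421,380).

```bash
cat > h.py <<'E'
import numpy as np, cv2
from scipy.spatial.transform import Rotation as R
from rig import robot
def cam(n):
    o=robot.get_obs(); c=robot.camera(n); f=c["frame"]
    if n=="wrist":
        T=np.eye(4); T[:3,:3]=R.from_quat(o["tool_rot"]).as_matrix(); T[:3,3]=o["position"]; E=T@c["T_tool_cam"]
    else: E=np.array(c["extrinsics"])
    return dict(f=f[:,:,::-1].copy(),E=E,F=240/np.tan(np.radians(c["fov_y"])/2),cx=c["cx"],cy=c["cy"])
def px2w(c,p,z):
    p=np.atleast_2d(np.array(p,float)); d=np.c_[(p[:,0]-c["cx"])/c["F"],(p[:,1]-c["cy"])/c["F"],np.ones(len(p))]@c["E"][:3,:3].T
    o=c["E"][:3,3]; return (o+d*((z-o[2])/d[:,2])[:,None])[:,:2]
def w2px(c,P):
    P=np.atleast_2d(np.array(P,float)); q=(P-c["E"][:3,3])@c["E"][:3,:3]; return np.c_[q[:,0]/q[:,2]*c["F"]+c["cx"],q[:,1]/q[:,2]*c["F"]+c["cy"]]
E
python3 - <<'E'
from h import *
c=cam("top")
for n,p,z in [("carton",(150,219),.064),("cup",(183,300),.083),("wide",(246,268),.115),("pot",(306,275),.034),("bottlecap",(359,267),.147),("slim",(426,294),.134),("short",(457,234),.064),("drinks",(252,198),.04),("meal",(362,196),.04),
 ("Dw1",(230,196),.04),("Dw2",(272,203),.04),("Mw1",(345,177),.04),("Mw2",(380,179),.04)]:
    print(n,np.round(px2w(c,p,z)[0],3))
cv2.imwrite("pics/crop1.png",cv2.resize(c["f"][150:320,110:480],None,fx=2.16,fy=2.16,interpolation=cv2.INTER_CUBIC))
o=robot.get_obs(); w=cam("wrist"); print(w["F"],w["cx"],w["cy"],np.round(robot.camera("wrist")["T_tool_cam"],3).tolist()); cv2.imwrite("pics/w0.png",w["f"])
E
```

```text
carton [0.563 0.372]
cup [0.366 0.276]
wide [0.438 0.124]
pot [ 0.428 -0.009]
bottlecap [ 0.436 -0.132]
slim [ 0.377 -0.28 ]
short [ 0.524 -0.375]
drinks [0.621 0.127]
meal [ 0.625 -0.149]
Dw1 [0.626 0.182]
Dw2 [0.608 0.077]
Mw1 [ 0.674 -0.107]
Mw2 [ 0.669 -0.195]
346.0004516396085 320.0716423608535 236.94950080211643 [[-0.001, -0.963, -0.269, 0.075], [1.0, -0.0, -0.002, 0.0], [0.002, -0.269, 0.963, -0.148], [0.0, 0.0, 0.0, 1.0]]
```

View pics/crop1.png

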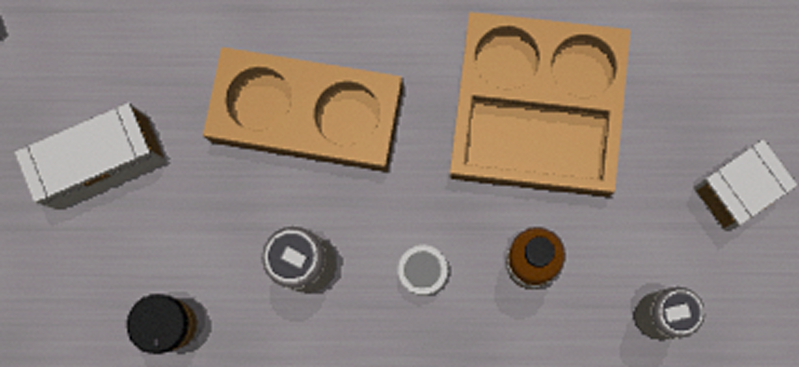

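View pics/w0.png

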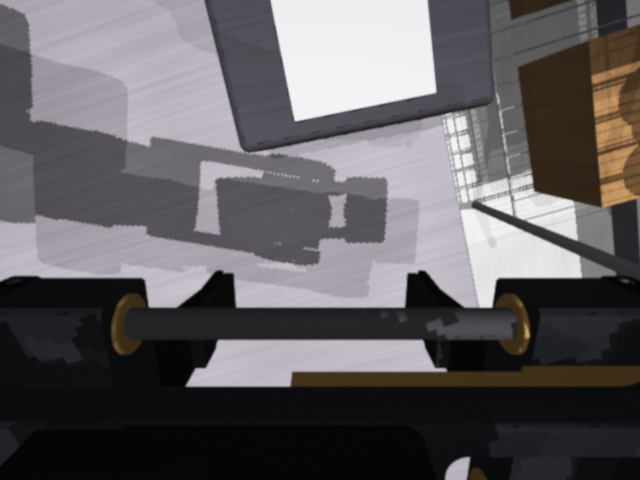

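The crop confirms the choice: the black-lidded cup at (158,323), and the can at (680,312) with a smaller lid and longer visible side than the wide can at (292,258). Next, precise fits.

```bash
cat >> h.py <<'E'
def blob(m,box):
    x0,y0,x1,y1=box; k=np.zeros(m.shape,np.uint8); k[y0:y1,x0:x1]=m[y0:y1,x0:x1]
    cs,_=cv2.findContours(k,cv2.RETR_EXTERNAL,cv2.CHAIN_APPROX_NONE); return max(cs,key=cv2.contourArea)
def rect(c,cnt,z):
    P=px2w(c,cnt[:,0],z); r=cv2.minAreaRect((P*1000).astype(np.float32)); return np.round(r[0],1),np.round(r[1],1),round(r[2],1)
E
python3 - <<'E'
from h import *
c=cam("top"); s=cv2.cvtColor(c["f"],cv2.COLOR_BGR2HSV); H,S,V=cv2.split(s)
br=((H>5)&(H<25)&(S>90)).astype(np.uint8)
for n,b in [("drinks",(195,160,305,240)),("meal",(310,145,410,250))]:
    hull=lambda q:cv2.convexHull(q)
    for t in (60,120,140): 
        cnt=blob(br*(V>t),b); print(n,t,rect(c,cnt,.04))
wh=((S<40)&(V>170)).astype(np.uint8)
for n,b in [("long",(105,190,195,255)),("short",(425,205,482,262))]: print(n,[(t,rect(c,blob(((S<40)&(V>t)).astype(np.uint8),b),.064)) for t in (165,185)])
def circ(n,m,b,z):
    cnt=blob(m.astype(np.uint8),b); P=px2w(c,cnt[:,0],z); e=cv2.fitEllipse((P*1000).astype(np.float32)); print(n,np.round(e[0],1),np.round(e[1],1))
circ("cup",V<45,(160,275,215,325),.08)
circ("pot",(S<40)&(V>165),(285,255,326,296),.033)
circ("cap",V<70,(340,250,380,276),.147)
for p in [(248,269),(424,294),(306,275)]: print(V[p[1],p[0]-18:p[0]+19])
E
```

```text
drinks 60 (array([618.1, 132.5]), array([215.7, 110.1]), 80.2)
drinks 120 (array([619.5, 132.8]), array([214.6, 107.6]), 80.2)
drinks 140 (array([619.6, 132.8]), array([214.6, 107.4]), 80.2)
meal 60 (array([ 623.5, -143.9]), array([189.5, 196.3]), 83.2)
meal 120 (array([ 624.7, -144.1]), array([189.6, 193.9]), 83.2)
meal 140 (array([ 624.8, -144.1]), array([189.6, 193.7]), 83.2)
long [(165, (array([560.9, 377.9]), array([ 63.1, 139.1]), 24.2)), (185, (array([560.3, 378.5]), array([ 62.4, 103.3]), 24.2))]
short [(165, (array([ 524.7, -376.3]), array([63.1, 78.6]), 34.3)), (185, (array([ 529.1, -383. ]), array([62.2, 60.2]), 34.5))]
cup [366.6 277.6] [61.1 66.4]
pot [429.7  -7. ] [53.7 54.2]
cap [ 438.3 -132.5] [29.1 31.2]
[138 100 134 192  65  69  74  76  77  85 149 204 199 193 194 193 191 193
 194 195 194 147  45  75  93 167 161  93  80  64  69  59  62  59  59  68
  85]
[ 62  61  62  60  68  95  58  73  97 152 158  73 137 198 194 192 190 193
 193 189 191 192 190 122  70  71  69  83 135 141 140 141 143 141 141 140
 141]
[144 143 143 145 141 145 173 196 188 110 116 121 120 119 121 120 120 120
 120 121 121 119 121 119 116 125 178 195 188 119  95 148 146 144 144 146
 143]
```

move_arm([
  {"hand": 8.7, "travel": [0, 0, 0], "twist": [0, 0, -5.5]},
  {"hand": 8.7, "travel": [0, 0, 0], "twist": [0, 0, -5.5]},
  {"hand": 8.7, "travel": [0, 0, 0], "twist": [0, 0, -5.6]},
  {"hand": 8.7, "travel": [-1.71, -2.92, 0], "twist": [0, 0, 0]},
  {"hand": 8.7, "travel": [-1.71, -2.92, 0], "twist": [0, 0, 0]},
], force=25)

```text
time: 0.72
position: [0.2124, 0.5409, 0.2363]
tool_rot: [-0.002, 1.0, 0.0, 0.0]
ft_force: [0.9, -0.5, 0.5]
grip_width: 0.0866
grip_force: 0.0
```

move_arm([
  {"hand": 8.7, "travel": [-1.71, -2.92, 0], "twist": [0, 0, 0]},
  {"hand": 8.7, "travel": [-1.71, -2.92, 0], "twist": [0, 0, 0]},
  {"hand": 8.7, "travel": [-1.71, -2.92, 0], "twist": [0, 0, 0]},
  {"hand": 8.7, "travel": [-1.71, -2.92, 0], "twist": [0, 0, 0]},
  {"hand": 8.7, "travel": [-1.71, -2.92, 0], "twist": [0, 0, 0]},
])

```text
time: 1.13
position: [0.2988, 0.3931, 0.2367]
tool_rot: [-0.0, 1.0, 0.0, 0.0]
ft_force: [0.7, -0.1, 0.4]
grip_width: 0.0873
grip_force: 0.0
```

move_arm([
  {"hand": 8.7, "travel": [-1.71, -2.92, 0], "twist": [0, 0, 0]},
  {"hand": 8.7, "travel": [-1.71, -2.92, 0], "twist": [0, 0, 0]},
  {"hand": 8.7, "travel": [-1.71, -2.92, 0], "twist": [0, 0, 0]},
  {"hand": 8.7, "travel": [-1.71, -2.92, 0], "twist": [0, 0, 0]},
  {"hand": 8.7, "travel": [0, 0, 0], "twist": [0, 0, 0]},
])

```text
time: 1.55
position: [0.3698, 0.2739, 0.2368]
tool_rot: [0.003, 1.0, -0.001, 0.001]
ft_force: [0.6, 0.3, 0.5]
grip_width: 0.0869
grip_force: 0.0
```

```bash
python3 - <<'E'
from h import *
w=cam("wrist"); cv2.imwrite("pics/w1.png",w["f"]); o=robot.get_obs(); print(o["time"],o["position"],np.abs(o["joint_velocities"]).max(), w2px(w,[[.3666,.2776,.083],[.3666,.2776,0]]))
E
```

```text
1.6 [0.36835575 0.27572195 0.23676786] 0.06448813999071076 [[324.43165648 223.33658103]
 [323.77083023 206.20505266]]
```

View pics/w1.png

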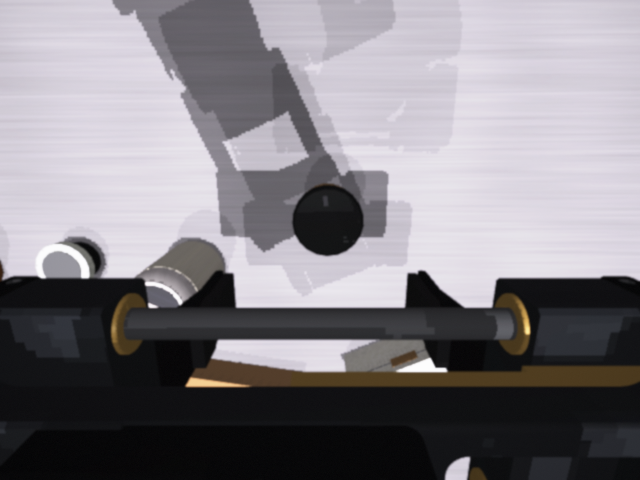

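The wrist view shows the black-lidded, brown-sleeved cup lid at (328,219), centred between the jaws to about 3 mm. Descending now.

move_arm([
  {"hand": 8.7, "travel": [0.2, 0.2, 3.5], "twist": [0, 0, 0]},
  {"hand": 8.7, "travel": [0, 0, 3.5], "twist": [0, 0, 0]},
  {"hand": 8.7, "travel": [0, 0, 3.5], "twist": [0, 0, 0]},
  {"hand": 8.7, "travel": [0, 0, 3.0], "twist": [0, 0, 0]},
  {"hand": 8.7, "travel": [0, 0, 2.0], "twist": [0, 0, 0]},
])

```text
time: 2.02
position: [0.363, 0.2802, 0.0792]
tool_rot: [-0.0, 1.0, -0.0, -0.001]
ft_force: [-0.1, 0.1, -1.1]
grip_width: 0.0871
grip_force: 0.0
```

move_arm([
  {"hand": 8.7, "travel": [0, 0, 1.2], "twist": [0, 0, 0]},
  {"hand": 8.7, "travel": [0, 0, 0], "twist": [0, 0, 0]},
  {"hand": 8.7, "travel": [0, 0, 0], "twist": [0, 0, 0]},
])

```text
time: 2.27
position: [0.364, 0.2804, 0.0691]
tool_rot: [-0.001, 1.0, -0.0, -0.001]
ft_force: [-0.6, -0.2, 0.4]
grip_width: 0.0871
grip_force: 0.0
```

move_arm([
  {"hand": 5.5, "travel": [0, 0, 0], "twist": [0, 0, 0]},
  {"hand": 5.5, "travel": [0, 0, 0], "twist": [0, 0, 0]},
  {"hand": 5.5, "travel": [0, 0, 0], "twist": [0, 0, 0]},
  {"hand": 5.5, "travel": [0, 0, 0], "twist": [0, 0, 0]},
  {"hand": 5.5, "travel": [0, 0, 0], "twist": [0, 0, 0]},
])

```text
time: 2.68
position: [0.3651, 0.2801, 0.0703]
tool_rot: [0.0, 1.0, 0.0, 0.001]
ft_force: [0.2, 0.7, 3.9]
grip_width: 0.0641
grip_force: 25.0
```

move_arm([
  {"hand": 5.5, "travel": [0, 0, 0], "twist": [0, 0, 0]},
  {"hand": 5.5, "travel": [0, 0, 0], "twist": [0, 0, 0]},
  {"hand": 5.5, "travel": [0, 0, 0], "twist": [0, 0, 0]},
])

```text
time: 2.93
position: [0.3652, 0.2801, 0.0703]
tool_rot: [0.0, 1.0, 0.0, 0.001]
ft_force: [-0.8, 1.5, 6.3]
grip_width: 0.0638
grip_force: 25.0
```

move_arm([
  {"hand": 5.5, "travel": [0, 0, -1.0], "twist": [0, 0, 0]},
  {"hand": 5.5, "travel": [0, 0, -3.0], "twist": [0, 0, 0]},
  {"hand": 5.5, "travel": [0, 0, -3.0], "twist": [0, 0, 0]},
  {"hand": 5.5, "travel": [0, 0, -2.0], "twist": [0, 0, 0]},
  {"hand": 5.5, "travel": [-2, -0.7, 0], "twist": [0, 0, 0]},
])

```text
time: 3.35
position: [0.3821, 0.2734, 0.1625]
tool_rot: [-0.001, 1.0, 0.001, 0.0]
ft_force: [0.2, -0.1, -1.7]
grip_width: 0.064
grip_force: 25.0
```

move_arm([
  {"hand": 5.5, "travel": [-3.5, -1.27, 0], "twist": [0, 0, 0]},
  {"hand": 5.5, "travel": [-3.5, -1.27, 0], "twist": [0, 0, 0]},
  {"hand": 5.5, "travel": [-3.5, -1.27, 0], "twist": [0, 0, 0]},
  {"hand": 5.5, "travel": [-3.5, -1.27, 0], "twist": [0, 0, 0]},
  {"hand": 5.5, "travel": [-3.5, -1.27, 0], "twist": [0, 0, 0]},
])

```text
time: 3.77
position: [0.5604, 0.2081, 0.159]
tool_rot: [0.0, 1.0, -0.0, -0.001]
ft_force: [0.1, 1.0, -2.0]
grip_width: 0.0639
grip_force: 25.0
```

move_arm([
  {"hand": 5.5, "travel": [-3.5, -1.27, 0], "twist": [0, 0, 0]},
  {"hand": 5.5, "travel": [-2.32, -0.84, 0], "twist": [0, 0, 0]},
  {"hand": 5.5, "travel": [-1.0, -0.4, 0], "twist": [0, 0, 0]},
  {"hand": 5.5, "travel": [0, 0, 0], "twist": [0, 0, 0]},
  {"hand": 5.5, "travel": [0, 0, 0], "twist": [0, 0, 0]},
])

```text
time: 4.18
position: [0.6259, 0.184, 0.1585]
tool_rot: [0.0, 1.0, -0.0, -0.002]
ft_force: [0.3, 0.7, -1.9]
grip_width: 0.0639
grip_force: 25.0
```

move_arm([
  {"hand": 5.5, "travel": [-0.2, 0, 2.5], "twist": [0, 0, 0]},
  {"hand": 5.5, "travel": [0, 0, 3.0], "twist": [0, 0, 0]},
  {"hand": 5.5, "travel": [0, 0, 1.8], "twist": [0, 0, 0]},
  {"hand": 5.5, "travel": [0, 0, 0.6], "twist": [0, 0, 0]},
  {"hand": 5.5, "travel": [0, 0, 0.2], "twist": [0, 0, 0]},
])

```text
time: 4.6
position: [0.6264, 0.185, 0.0769]
tool_rot: [-0.001, 1.0, -0.0, -0.003]
ft_force: [-0.4, 0.3, -2.3]
grip_width: 0.0639
grip_force: 25.0
```

move_arm([
  {"hand": 5.5, "travel": [0, 0, 0.2], "twist": [0, 0, 0]},
  {"hand": 5.5, "travel": [0, 0, 0.1], "twist": [0, 0, 0]},
  {"hand": 5.5, "travel": [0, 0, 0], "twist": [0, 0, 0]},
])

```text
time: 4.85
position: [0.6304, 0.1845, 0.0769]
tool_rot: [-0.0, 1.0, 0.0, 0.001]
ft_force: [1.5, -0.4, -2.2]
grip_width: 0.064
grip_force: 25.0
```

move_arm([
  {"hand": 5.5, "travel": [0, 0, 0.1], "twist": [0, 0, 0]},
  {"hand": 5.5, "travel": [0, 0, 0.1], "twist": [0, 0, 0]},
  {"hand": 5.5, "travel": [0, 0, 0], "twist": [0, 0, 0]},
])

```text
time: 5.1
position: [0.6305, 0.1842, 0.0744]
tool_rot: [0.0, 1.0, 0.0, 0.001]
ft_force: [-0.7, 0.1, 0.7]
grip_width: 0.0643
grip_force: 25.0
```

move_arm([
  {"hand": 5.5, "travel": [0, 0, 0.1], "twist": [0, 0, 0]},
  {"hand": 5.5, "travel": [0, 0, 0], "twist": [0, 0, 0]},
  {"hand": 5.5, "travel": [0, 0, 0], "twist": [0, 0, 0]},
])

```text
time: 5.35
position: [0.6307, 0.1842, 0.0743]
tool_rot: [0.0, 1.0, 0.0, 0.001]
ft_force: [-1.6, 0.4, 5.6]
grip_width: 0.064
grip_force: 25.0
```

move_arm([
  {"hand": 8.7, "travel": [0, 0, 0], "twist": [0, 0, 0]},
  {"hand": 8.7, "travel": [0, 0, 0], "twist": [0, 0, 0]},
  {"hand": 8.7, "travel": [0, 0, 0], "twist": [0, 0, 0]},
  {"hand": 8.7, "travel": [0, 0, -1], "twist": [0, 0, 0]},
  {"hand": 8.7, "travel": [0, 0, -3], "twist": [0, 0, 0]},
])

```text
time: 5.77
position: [0.6264, 0.1835, 0.1087]
tool_rot: [0.0, 1.0, -0.001, -0.005]
ft_force: [0.3, 0.9, -0.9]
grip_width: 0.0846
grip_force: 0.0
```

move_arm([
  {"hand": 8.7, "travel": [0, 0, -3.5], "twist": [0, 0, 0]},
  {"hand": 8.7, "travel": [0, 0, -3.5], "twist": [0, 0, 0]},
  {"hand": 8.7, "travel": [0, 0, -2], "twist": [0, 0, 0]},
  {"hand": 8.7, "travel": [1.75, -2.88, 0], "twist": [0, 0, 0]},
  {"hand": 8.7, "travel": [1.75, -2.88, 0], "twist": [0, 0, 0]},
])

```text
time: 6.18
position: [0.5965, 0.127, 0.2055]
tool_rot: [-0.001, 1.0, 0.0, 0.003]
ft_force: [0.2, -0.2, -0.5]
grip_width: 0.0868
grip_force: 0.0
```

move_arm([
  {"hand": 8.7, "travel": [1.75, -2.88, 0], "twist": [0, 0, 0]},
  {"hand": 8.7, "travel": [1.75, -2.88, 0], "twist": [0, 0, 0]},
  {"hand": 8.7, "travel": [1.75, -2.88, 0], "twist": [0, 0, 0]},
  {"hand": 8.7, "travel": [1.75, -2.88, 0], "twist": [0, 0, 0]},
  {"hand": 8.7, "travel": [1.75, -2.88, 0], "twist": [0, 0, 0]},
])

```text
time: 6.6
position: [0.5064, -0.0187, 0.2032]
tool_rot: [-0.0, 1.0, -0.0, 0.0]
ft_force: [1.1, -0.7, 0.0]
grip_width: 0.0867
grip_force: 0.0
```

move_arm([
  {"hand": 8.7, "travel": [1.75, -2.88, 0], "twist": [0, 0, 0]},
  {"hand": 8.7, "travel": [1.75, -2.88, 0], "twist": [0, 0, 0]},
  {"hand": 8.7, "travel": [1.75, -2.88, 0], "twist": [0, 0, 0]},
  {"hand": 8.7, "travel": [1.75, -2.88, 0], "twist": [0, 0, 0]},
  {"hand": 8.7, "travel": [0, 0, 0], "twist": [0, 0, 0]},
])

```text
time: 7.02
position: [0.4352, -0.1368, 0.2031]
tool_rot: [0.003, 1.0, -0.001, -0.0]
ft_force: [0.1, -0.8, 0.4]
grip_width: 0.087
grip_force: 0.0
```

move_arm([
  {"hand": 8.7, "travel": [0, 0, 0], "twist": [0, 0, 0]},
  {"hand": 8.7, "travel": [0, 0, 0], "twist": [0, 0, 0]},
])

```text
time: 7.18
position: [0.4376, -0.1327, 0.203]
tool_rot: [0.001, 1.0, 0.0, 0.0]
ft_force: [0.6, 0.0, 0.2]
grip_width: 0.0866
grip_force: 0.0
```

```bash
python3 - <<'E'
from h import *
w=cam("wrist"); o=robot.get_obs(); print(o["time"],o["position"], w2px(w,[[.438,-.1325,.147]]))
cv2.imwrite("pics/w2.png",w["f"])
c=cam("top"); cv2.imwrite("pics/t2.png",c["f"])
V=w["f"].max(2); cs,_=cv2.findContours((V[:265]<60).astype(np.uint8),cv2.RETR_EXTERNAL,cv2.CHAIN_APPROX_NONE)
for k in cs:
    if cv2.contourArea(k)>400: print(np.round(cv2.minEnclosingCircle(k),1) if 0 else cv2.minEnclosingCircle(k), px2w(w,[cv2.minEnclosingCircle(k)[0]],.147))
E
```

```text
7.2333 [ 0.43775797 -0.13220682  0.20287168] [[320.09482704 265.38910726]]
((320.09375, 259.1875), 23.40643310546875) [[ 0.43388595 -0.13249301]]
```

View pics/w2.png

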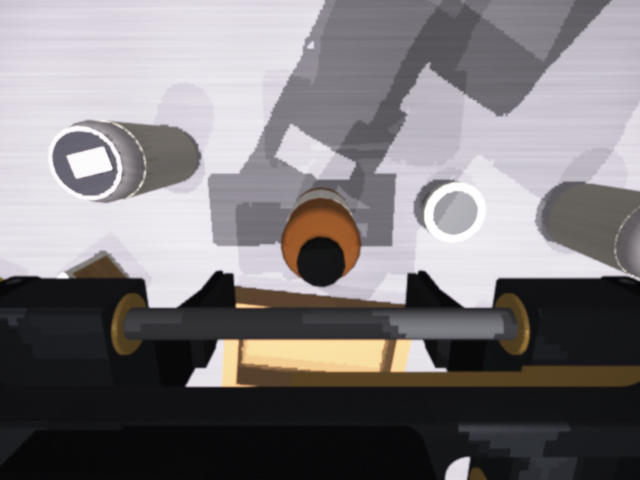

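The bottle cap is at (321,263), centred between the jaws, with the pot to its right and the slim can to its left. Descending.

move_arm([
  {"hand": 8.7, "travel": [0, 0, 3], "twist": [0, 0, 0]},
  {"hand": 8.7, "travel": [0, 0, 3], "twist": [0, 0, 0]},
  {"hand": 8.7, "travel": [0, 0, 2.5], "twist": [0, 0, 0]},
  {"hand": 8.7, "travel": [0, 0, 1.7], "twist": [0, 0, 0]},
  {"hand": 8.7, "travel": [0, 0, 0.4], "twist": [0, 0, 0]},
])

```text
time: 7.7
position: [0.4364, -0.1307, 0.0942]
tool_rot: [-0.001, 1.0, 0.001, -0.002]
ft_force: [-0.7, 0.7, 0.7]
grip_width: 0.0869
grip_force: 0.0
```

move_arm([
  {"hand": 8.7, "travel": [0, 0, 0], "twist": [0, 0, 0]},
  {"hand": 5, "travel": [0, 0, 0], "twist": [0, 0, 0]},
  {"hand": 5, "travel": [0, 0, 0], "twist": [0, 0, 0]},
  {"hand": 5, "travel": [0, 0, 0], "twist": [0, 0, 0]},
  {"hand": 5, "travel": [0, 0, 0], "twist": [0, 0, 0]},
], force=30)

```text
time: 8.12
position: [0.438, -0.133, 0.0976]
tool_rot: [-0.0, 1.0, -0.001, 0.001]
ft_force: [-0.7, -0.4, -0.0]
grip_width: 0.0679
grip_force: 0.0
```

move_arm([
  {"hand": 5, "travel": [0, 0, 0], "twist": [0, 0, 0]},
  {"hand": 5, "travel": [0, 0, 0], "twist": [0, 0, 0]},
  {"hand": 5, "travel": [0, 0, 0], "twist": [0, 0, 0]},
  {"hand": 5, "travel": [0, 0, 0], "twist": [0, 0, 0]},
])

```text
time: 8.45
position: [0.4377, -0.1328, 0.0972]
tool_rot: [0.0, 1.0, -0.0, 0.001]
ft_force: [0.2, 0.8, 5.9]
grip_width: 0.0593
grip_force: 30.0
```

move_arm([
  {"hand": 5, "travel": [0, 0, -1.0], "twist": [0, 0, 0]},
  {"hand": 5, "travel": [0, 0, -3.0], "twist": [0, 0, 0]},
  {"hand": 5, "travel": [0, 0, -3.0], "twist": [0, 0, 0]},
  {"hand": 5, "travel": [0, 0, -2.0], "twist": [0, 0, 0]},
  {"hand": 5, "travel": [-1.2, 1.34, 0], "twist": [0, 0, 0]},
])

```text
time: 8.87
position: [0.4499, -0.1215, 0.1897]
tool_rot: [0.001, 1.0, -0.002, 0.002]
ft_force: [0.4, -0.4, -3.2]
grip_width: 0.0593
grip_force: 30.0
```

move_arm([
  {"hand": 5, "travel": [-2.16, 2.67, 0], "twist": [0, 0, 0]},
  {"hand": 5, "travel": [-2.16, 2.67, 0], "twist": [0, 0, 0]},
  {"hand": 5, "travel": [-2.16, 2.67, 0], "twist": [0, 0, 0]},
  {"hand": 5, "travel": [-2.16, 2.67, 0], "twist": [0, 0, 0]},
  {"hand": 5, "travel": [-2.16, 2.67, 0], "twist": [0, 0, 0]},
])

```text
time: 9.28
position: [0.5571, 0.0156, 0.1857]
tool_rot: [0.0, 1.0, 0.0, -0.001]
ft_force: [0.2, -0.3, -4.3]
grip_width: 0.0589
grip_force: 30.0
```

move_arm([
  {"hand": 5, "travel": [-2.16, 2.67, 0], "twist": [0, 0, 0]},
  {"hand": 5, "travel": [-2.16, 2.67, 0], "twist": [0, 0, 0]},
  {"hand": 5, "travel": [-1.2, 1.34, 0], "twist": [0, 0, 0]},
  {"hand": 5, "travel": [0, 0, 0], "twist": [0, 0, 0]},
  {"hand": 5, "travel": [0, 0, 0], "twist": [0, 0, 0]},
])

```text
time: 9.7
position: [0.6118, 0.0818, 0.1852]
tool_rot: [-0.001, 1.0, -0.0, -0.001]
ft_force: [-0.4, 0.2, -4.2]
grip_width: 0.0591
grip_force: 30.0
```

move_arm([
  {"hand": 5, "travel": [0, 0, 0], "twist": [0, 0, 0]},
])

```text
time: 9.78
position: [0.6109, 0.0806, 0.1854]
tool_rot: [-0.0, 1.0, -0.0, -0.002]
ft_force: [-0.5, 0.6, -3.3]
grip_width: 0.0593
grip_force: 30.0
```

move_arm([
  {"hand": 5, "travel": [-0.1, 0, 2.5], "twist": [0, 0, 0]},
  {"hand": 5, "travel": [0, 0, 3.0], "twist": [0, 0, 0]},
  {"hand": 5, "travel": [0, 0, 1.7], "twist": [0, 0, 0]},
  {"hand": 5, "travel": [0, 0, 0.7], "twist": [0, 0, 0]},
  {"hand": 5, "travel": [0, 0, 0.1], "twist": [0, 0, 0]},
])

```text
time: 10.2
position: [0.6113, 0.0799, 0.1046]
tool_rot: [0.001, 1.0, 0.0, -0.003]
ft_force: [-0.0, 0.1, -3.7]
grip_width: 0.0598
grip_force: 30.0
```

move_arm([
  {"hand": 5, "travel": [0, 0, 0.1], "twist": [0, 0, 0]},
  {"hand": 5, "travel": [0, 0, 0.1], "twist": [0, 0, 0]},
  {"hand": 5, "travel": [0, 0, 0], "twist": [0, 0, 0]},
])

```text
time: 10.45
position: [0.6145, 0.0807, 0.1059]
tool_rot: [0.0, 1.0, -0.0, 0.001]
ft_force: [-0.5, -0.3, -3.4]
grip_width: 0.0591
grip_force: 30.0
```

move_arm([
  {"hand": 5, "travel": [0, 0, 0.1], "twist": [0, 0, 0]},
  {"hand": 5, "travel": [0, 0, 0], "twist": [0, 0, 0]},
  {"hand": 5, "travel": [0, 0, 0], "twist": [0, 0, 0]},
])

```text
time: 10.7
position: [0.6138, 0.0811, 0.1041]
tool_rot: [-0.0, 1.0, -0.0, 0.0]
ft_force: [-0.2, -1.3, -2.0]
grip_width: 0.0594
grip_force: 30.0
```

move_arm([
  {"hand": 5, "travel": [0.1, 0, 0.1], "twist": [0, 0, 0]},
  {"hand": 5, "travel": [0, 0, 0.1], "twist": [0, 0, 0]},
  {"hand": 5, "travel": [0, 0, 0], "twist": [0, 0, 0]},
])

```text
time: 10.95
position: [0.6123, 0.0811, 0.1014]
tool_rot: [-0.0, 1.0, 0.0, -0.0]
ft_force: [-0.9, 0.3, -2.9]
grip_width: 0.0596
grip_force: 30.0
```

move_arm([
  {"hand": 5, "travel": [0, 0, 0.1], "twist": [0, 0, 0]},
  {"hand": 5, "travel": [0, 0, 0], "twist": [0, 0, 0]},
  {"hand": 5, "travel": [0, 0, 0], "twist": [0, 0, 0]},
])

```text
time: 11.2
position: [0.6126, 0.0811, 0.1013]
tool_rot: [0.0, 1.0, 0.0, 0.0]
ft_force: [-1.0, -0.5, 3.9]
grip_width: 0.0592
grip_force: 30.0
```

move_arm([
  {"hand": 8.7, "travel": [0, 0, 0], "twist": [0, 0, 0]},
  {"hand": 8.7, "travel": [0, 0, 0], "twist": [0, 0, 0]},
  {"hand": 8.7, "travel": [0, 0, 0], "twist": [0, 0, 0]},
  {"hand": 8.7, "travel": [0, 0, -1], "twist": [0, 0, 0]},
  {"hand": 8.7, "travel": [0, 0, -3], "twist": [0, 0, 0]},
])

```text
time: 11.62
position: [0.6095, 0.0809, 0.1371]
tool_rot: [0.0, 1.0, 0.0, -0.005]
ft_force: [-0.4, 0.2, 0.6]
grip_width: 0.0832
grip_force: 0.0
```

move_arm([
  {"hand": 8.7, "travel": [0, 0, -3.5], "twist": [0, 0, 0]},
  {"hand": 8.7, "travel": [0, 0, -3], "twist": [0, 0, 0]},
  {"hand": 8.7, "travel": [0, 0, -2], "twist": [0, 0, 0]},
  {"hand": 8.7, "travel": [0.52, 2.97, 0], "twist": [0, 0, 0]},
  {"hand": 8.7, "travel": [0.52, 2.97, 0], "twist": [0, 0, 0]},
])

```text
time: 12.03
position: [0.6041, 0.1396, 0.2287]
tool_rot: [0.002, 1.0, 0.0, 0.003]
ft_force: [0.1, 0.9, -0.1]
grip_width: 0.0872
grip_force: 0.0
```

move_arm([
  {"hand": 8.7, "travel": [0.52, 2.97, 0], "twist": [0, 0, 0]},
  {"hand": 8.7, "travel": [0.52, 2.97, 0], "twist": [0, 0, 0]},
  {"hand": 8.7, "travel": [0.52, 2.97, 0], "twist": [0, 0, 0]},
  {"hand": 8.7, "travel": [0.52, 2.97, 0], "twist": [0, 0, 0]},
  {"hand": 8.7, "travel": [0.52, 2.97, 0], "twist": [0, 0, 0]},
])

```text
time: 12.45
position: [0.5759, 0.2903, 0.2263]
tool_rot: [0.0, 1.0, 0.0, 0.0]
ft_force: [-0.1, -0.9, -0.6]
grip_width: 0.0871
grip_force: 0.0
```

move_arm([
  {"hand": 8.7, "travel": [0.52, 2.97, 0], "twist": [0, 0, 0]},
  {"hand": 8.7, "travel": [0.52, 2.97, 0], "twist": [0, 0, 0]},
  {"hand": 8.7, "travel": [0.52, 2.97, 0], "twist": [0, 0, 0]},
  {"hand": 8.7, "travel": [0, 0, 0], "twist": [0, 0, 6.58]},
  {"hand": 8.7, "travel": [0, 0, 0], "twist": [0, 0, 6.58]},
])

```text
time: 12.87
position: [0.5598, 0.3803, 0.226]
tool_rot: [0.116, 0.993, 0.0, 0.0]
ft_force: [0.1, -0.4, -0.8]
grip_width: 0.087
grip_force: 0.0
```

move_arm([
  {"hand": 8.7, "travel": [0, 0, 0], "twist": [0, 0, 6.58]},
  {"hand": 8.7, "travel": [0, 0, 0], "twist": [0, 0, 6.58]},
  {"hand": 8.7, "travel": [0, 0, 0], "twist": [0, 0, 6.58]},
  {"hand": 8.7, "travel": [0, 0, 0], "twist": [0, 0, 6.58]},
  {"hand": 8.7, "travel": [0, 0, 0], "twist": [0, 0, 6.58]},
])

```text
time: 13.28
position: [0.5607, 0.3781, 0.2262]
tool_rot: [0.394, 0.919, 0.0, 0.0]
ft_force: [-0.1, -0.2, 0.5]
grip_width: 0.0869
grip_force: 0.0
```

move_arm([
  {"hand": 8.7, "travel": [0, 0, 0], "twist": [0, 0, 6.58]},
  {"hand": 8.7, "travel": [0, 0, 0], "twist": [0, 0, 6.58]},
  {"hand": 8.7, "travel": [0, 0, 0], "twist": [0, 0, 6.58]},
  {"hand": 8.7, "travel": [0, 0, 0], "twist": [0, 0, 0]},
  {"hand": 8.7, "travel": [0, 0, 0], "twist": [0, 0, 0]},
])

```text
time: 13.7
position: [0.5607, 0.378, 0.226]
tool_rot: [0.542, 0.84, 0.0, 0.0]
ft_force: [0.2, -0.2, 0.2]
grip_width: 0.0867
grip_force: 0.0
```

```bash
python3 - <<'E'
from h import *
w=cam("wrist"); o=robot.get_obs(); M=R.from_quat(o["tool_rot"]).as_matrix(); print(o["time"],o["position"],"phi",np.degrees(np.arctan2(M[1,0],M[0,0])))
cv2.imwrite("pics/w3.png",w["f"]); c=cam("top"); cv2.imwrite("pics/t3.png",c["f"])
cv2.imwrite("pics/m3.png",np.hstack([cv2.resize(w["f"],(400,300)),cv2.resize(c["f"][150:330,160:400],(400,300))]))
print(w2px(w,[[.5609,.3779,.064]]))
E
```

```text
13.75 [0.56061565 0.37801724 0.22590705] phi 114.35420979029693
[[321.86007721 224.2305538 ]]
```

View pics/m3.png

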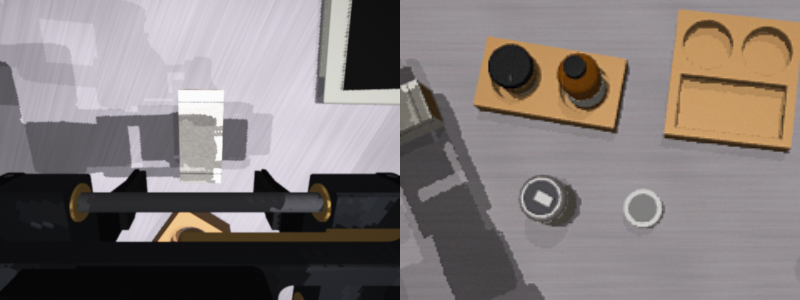

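The left half shows the long carton aligned between the jaws. The right half shows the cup and bottle upright in the drinks wells. Descending on the carton.

move_arm([
  {"hand": 8.7, "travel": [0, 0, 3.5], "twist": [0, 0, 0]},
  {"hand": 8.7, "travel": [0, 0, 3.5], "twist": [0, 0, 0]},
  {"hand": 8.7, "travel": [0, 0, 3.5], "twist": [0, 0, 0]},
  {"hand": 8.7, "travel": [0, 0, 3.0], "twist": [0, 0, 0]},
  {"hand": 8.7, "travel": [0, 0, 2.0], "twist": [0, 0, 0]},
])

```text
time: 14.22
position: [0.5588, 0.3772, 0.0672]
tool_rot: [0.542, 0.84, -0.002, -0.001]
ft_force: [-0.0, -0.0, 0.2]
grip_width: 0.0873
grip_force: 0.0
```

move_arm([
  {"hand": 8.7, "travel": [0, 0, 1.3], "twist": [0, 0, 0]},
  {"hand": 8.7, "travel": [0, 0, 0], "twist": [0, 0, 0]},
  {"hand": 8.7, "travel": [0, 0, 0], "twist": [0, 0, 0]},
  {"hand": 8.7, "travel": [0, 0, 0], "twist": [0, 0, 0]},
])

```text
time: 14.55
position: [0.5619, 0.3786, 0.0592]
tool_rot: [0.543, 0.84, 0.001, 0.001]
ft_force: [0.4, 0.8, 1.2]
grip_width: 0.0868
grip_force: 0.0
```

move_arm([
  {"hand": 5.5, "travel": [0, 0, 0], "twist": [0, 0, 0]},
  {"hand": 5.5, "travel": [0, 0, 0], "twist": [0, 0, 0]},
  {"hand": 5.5, "travel": [0, 0, 0], "twist": [0, 0, 0]},
  {"hand": 5.5, "travel": [0, 0, 0], "twist": [0, 0, 0]},
  {"hand": 5.5, "travel": [0, 0, 0], "twist": [0, 0, 0]},
])

```text
time: 14.97
position: [0.561, 0.3782, 0.0583]
tool_rot: [0.543, 0.84, 0.001, 0.0]
ft_force: [-0.6, 0.9, 3.0]
grip_width: 0.0639
grip_force: 30.0
```

move_arm([
  {"hand": 5.5, "travel": [0, 0, 0], "twist": [0, 0, 0]},
  {"hand": 5.5, "travel": [0, 0, 0], "twist": [0, 0, 0]},
  {"hand": 5.5, "travel": [0, 0, 0], "twist": [0, 0, 0]},
])

```text
time: 15.22
position: [0.561, 0.3782, 0.0583]
tool_rot: [0.543, 0.84, 0.001, 0.0]
ft_force: [-0.1, -0.4, 4.5]
grip_width: 0.0641
grip_force: 30.0
```

move_arm([
  {"hand": 5.5, "travel": [0, 0, -1.0], "twist": [0, 0, 0]},
  {"hand": 5.5, "travel": [0, 0, -3.0], "twist": [0, 0, 0]},
  {"hand": 5.5, "travel": [0, 0, -4], "twist": [0, 0, 6.05]},
  {"hand": 5.5, "travel": [0, 0, -4], "twist": [0, 0, 6.05]},
  {"hand": 5.5, "travel": [0, 0, -4], "twist": [0, 0, 6.05]},
])

```text
time: 15.63
position: [0.5594, 0.3774, 0.2181]
tool_rot: [0.671, 0.742, -0.002, -0.001]
ft_force: [0.5, 0.1, -2.3]
grip_width: 0.064
grip_force: 30.0
```

move_arm([
  {"hand": 5.5, "travel": [0, 0, -2.5], "twist": [0, 0, 6.05]},
  {"hand": 5.5, "travel": [-2, 0.15, 0], "twist": [0, 0, 0]},
  {"hand": 5.5, "travel": [-4, 0.15, 0], "twist": [0, 0, 0]},
  {"hand": 5.5, "travel": [-4, 0.15, 0], "twist": [0, 0, 0]},
  {"hand": 5.5, "travel": [-4, 0.15, 0], "twist": [0, 0, 0]},
])

```text
time: 16.05
position: [0.5652, 0.2368, 0.2422]
tool_rot: [0.706, 0.708, -0.001, -0.0]
ft_force: [0.6, 0.2, -0.9]
grip_width: 0.0632
grip_force: 30.0
```

move_arm([
  {"hand": 5.5, "travel": [-4, 0.15, 0], "twist": [0, 0, 0]},
  {"hand": 5.5, "travel": [-4, 0.15, 0], "twist": [0, 0, 0]},
  {"hand": 5.5, "travel": [-4, 0.15, 0], "twist": [0, 0, 0]},
  {"hand": 5.5, "travel": [-4, 0.15, 0], "twist": [0, 0, 0]},
  {"hand": 5.5, "travel": [-4, 0.15, 0], "twist": [0, 0, 0]},
])

```text
time: 16.47
position: [0.5728, 0.0363, 0.2421]
tool_rot: [0.707, 0.707, -0.001, -0.001]
ft_force: [0.9, -0.4, -1.9]
grip_width: 0.0637
grip_force: 30.0
```

move_arm([
  {"hand": 5.5, "travel": [-4, 0.15, 0], "twist": [0, 0, 0]},
  {"hand": 5.5, "travel": [-4, 0.15, 0], "twist": [0, 0, 0]},
  {"hand": 5.5, "travel": [-4, 0.15, 0], "twist": [0, 0, 0]},
  {"hand": 5.5, "travel": [-1.7, 0.15, 0], "twist": [0, 0, 3.4]},
  {"hand": 5.5, "travel": [0, 0, 0], "twist": [0, 0, 3.4]},
])

```text
time: 16.88
position: [0.5799, -0.104, 0.2421]
tool_rot: [0.751, 0.661, -0.001, 0.001]
ft_force: [1.0, -0.2, -2.1]
grip_width: 0.0636
grip_force: 30.0
```

move_arm([
  {"hand": 5.5, "travel": [0, 0, 0], "twist": [0, 0, 0]},
  {"hand": 5.5, "travel": [0, 0, 0], "twist": [0, 0, 0]},
  {"hand": 5.5, "travel": [0, 0, 0], "twist": [0, 0, 0]},
])

```text
time: 17.13
position: [0.5794, -0.0981, 0.2422]
tool_rot: [0.747, 0.665, -0.0, -0.001]
ft_force: [-0.1, -0.3, -1.6]
grip_width: 0.0636
grip_force: 30.0
```

```bash
cat > g.py <<'E'
from h import *
import sys
def go(x,y):
    o=robot.get_obs(); M=R.from_quat(o["tool_rot"]).as_matrix()
    print(round(o["time"],2),np.round(o["position"],4),"phi",round(np.degrees(np.arctan2(M[1,0],M[0,0])),2),"tool cm",np.round(M.T@(np.array([x,y,o["position"][2]])-o["position"])*100,2))
go(float(sys.argv[1]),float(sys.argv[2]))
E
python3 g.py .5810 -.1389
```

```text
17.13 [ 0.5794 -0.0981  0.2422] phi 83.32 tool cm [-4.03  0.64 -0.  ]
```

move_arm([
  {"hand": 5.5, "travel": [-2, 0.32, 0], "twist": [0, 0, 0]},
  {"hand": 5.5, "travel": [-2, 0.32, 0], "twist": [0, 0, 0]},
  {"hand": 5.5, "travel": [0, 0, 3], "twist": [0, 0, 0]},
  {"hand": 5.5, "travel": [0, 0, 4], "twist": [0, 0, 0]},
  {"hand": 5.5, "travel": [0, 0, 3], "twist": [0, 0, 0]},
])

```text
time: 17.55
position: [0.5813, -0.1385, 0.1412]
tool_rot: [0.747, 0.665, -0.0, -0.0]
ft_force: [-0.4, -0.5, -2.7]
grip_width: 0.0638
grip_force: 30.0
```

move_arm([
  {"hand": 5.5, "travel": [0, 0, 1.5], "twist": [0, 0, 0]},
  {"hand": 5.5, "travel": [0, 0, 0.5], "twist": [0, 0, 0]},
  {"hand": 5.5, "travel": [0, 0, 0], "twist": [0, 0, 0]},
  {"hand": 5.5, "travel": [0, 0, 0], "twist": [0, 0, 0]},
  {"hand": 5.5, "travel": [0, 0, 0], "twist": [0, 0, 0]},
])

```text
time: 17.97
position: [0.583, -0.1396, 0.1242]
tool_rot: [0.747, 0.664, 0.001, 0.002]
ft_force: [0.2, 0.0, -2.5]
grip_width: 0.0639
grip_force: 30.0
```

```bash
python3 g.py .5810 -.1389; python3 - <<'E'
from h import *
c=cam("scene"); cv2.imwrite("pics/s4.png",cv2.resize(c["f"][150:400,160:480],(768,600)))
E
```

```text
17.97 [ 0.583  -0.1396  0.1242] phi 83.25 tool cm [ 0.04 -0.21 -0.  ]
```

View pics/s4.png

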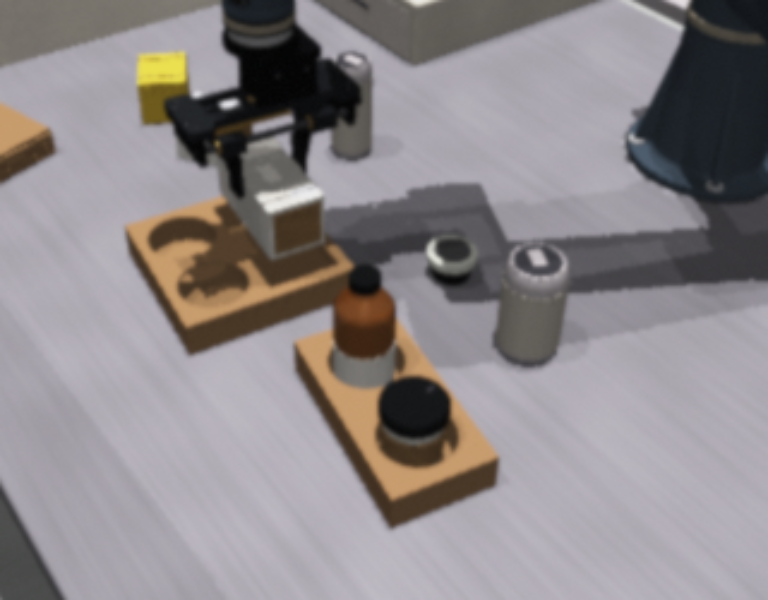

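The scene view shows the carton held level over the bay at about (290,210), and the bottle and cup seated. Lowering.

move_arm([
  {"hand": 5.5, "travel": [0, -0.15, 1], "twist": [0, 0, 0]},
  {"hand": 5.5, "travel": [0, 0, 1.5], "twist": [0, 0, 0]},
  {"hand": 5.5, "travel": [0, 0, 1.5], "twist": [0, 0, 0]},
  {"hand": 5.5, "travel": [0, 0, 1], "twist": [0, 0, 0]},
  {"hand": 5.5, "travel": [0, 0, 0.5], "twist": [0, 0, 0]},
])

```text
time: 18.43
position: [0.5794, -0.139, 0.0663]
tool_rot: [0.748, 0.664, -0.0, -0.001]
ft_force: [0.5, -0.6, -2.7]
grip_width: 0.0639
grip_force: 30.0
```

move_arm([
  {"hand": 5.5, "travel": [0, 0, 0.1], "twist": [0, 0, 0]},
  {"hand": 5.5, "travel": [0, 0, 0.1], "twist": [0, 0, 0]},
  {"hand": 5.5, "travel": [0, 0, 0], "twist": [0, 0, 0]},
  {"hand": 5.5, "travel": [0, 0, 0], "twist": [0, 0, 0]},
])

```text
time: 18.77
position: [0.5807, -0.1395, 0.0662]
tool_rot: [0.748, 0.664, 0.0, 0.001]
ft_force: [0.1, 0.3, -1.1]
grip_width: 0.0642
grip_force: 30.0
```

move_arm([
  {"hand": 5.5, "travel": [0, 0, 0.1], "twist": [0, 0, 0]},
  {"hand": 5.5, "travel": [0, 0, 0.1], "twist": [0, 0, 0]},
  {"hand": 5.5, "travel": [0, 0, 0], "twist": [0, 0, 0]},
])

```text
time: 19.02
position: [0.5802, -0.1393, 0.0637]
tool_rot: [0.748, 0.664, 0.0, 0.0]
ft_force: [0.3, -0.0, -2.9]
grip_width: 0.0638
grip_force: 30.0
```

move_arm([
  {"hand": 5.5, "travel": [0, 0, 0.1], "twist": [0, 0, 0]},
  {"hand": 5.5, "travel": [0, 0, 0], "twist": [0, 0, 0]},
  {"hand": 5.5, "travel": [0, 0, 0], "twist": [0, 0, 0]},
])

```text
time: 19.27
position: [0.5801, -0.1393, 0.0625]
tool_rot: [0.748, 0.664, -0.0, -0.0]
ft_force: [-0.1, 0.2, -1.0]
grip_width: 0.0637
grip_force: 30.0
```

move_arm([
  {"hand": 5.5, "travel": [0, 0, 0.1], "twist": [0, 0, 0]},
  {"hand": 5.5, "travel": [0, 0, 0], "twist": [0, 0, 0]},
  {"hand": 5.5, "travel": [0, 0, 0], "twist": [0, 0, 0]},
])

```text
time: 19.52
position: [0.5802, -0.1393, 0.0623]
tool_rot: [0.748, 0.664, 0.0, 0.0]
ft_force: [-1.8, 1.0, 4.5]
grip_width: 0.0638
grip_force: 30.0
```

move_arm([
  {"hand": 8.7, "travel": [0, 0, 0], "twist": [0, 0, 0]},
  {"hand": 8.7, "travel": [0, 0, 0], "twist": [0, 0, 0]},
  {"hand": 8.7, "travel": [0, 0, 0], "twist": [0, 0, 0]},
  {"hand": 8.7, "travel": [0, 0, -1], "twist": [0, 0, 0]},
  {"hand": 8.7, "travel": [0, 0, -3], "twist": [0, 0, 0]},
])

```text
time: 19.93
position: [0.5773, -0.1382, 0.0984]
tool_rot: [0.748, 0.664, -0.002, -0.004]
ft_force: [1.3, 1.1, -0.1]
grip_width: 0.085
grip_force: 0.0
```

move_arm([
  {"hand": 8.7, "travel": [0, 0, -4], "twist": [0, 0, 0]},
  {"hand": 8.7, "travel": [0, 0, -3], "twist": [0, 0, -6.8]},
  {"hand": 8.7, "travel": [2.2, -2.51, 0], "twist": [0, 0, 0]},
  {"hand": 8.7, "travel": [2.2, -2.51, 0], "twist": [0, 0, 0]},
  {"hand": 8.7, "travel": [2.2, -2.51, 0], "twist": [0, 0, 0]},
])

```text
time: 20.35
position: [0.5046, -0.0731, 0.173]
tool_rot: [0.707, 0.707, 0.001, 0.001]
ft_force: [0.0, 0.7, 0.3]
grip_width: 0.0865
grip_force: 0.0
```

move_arm([
  {"hand": 8.7, "travel": [2.2, -2.51, 0], "twist": [0, 0, 0]},
  {"hand": 8.7, "travel": [2.2, -2.51, 0], "twist": [0, 0, 0]},
  {"hand": 8.7, "travel": [2.2, -2.51, 0], "twist": [0, 0, 0]},
  {"hand": 8.7, "travel": [0, 0, 0], "twist": [0, 0, 0]},
  {"hand": 8.7, "travel": [0, 0, 0], "twist": [0, 0, 0]},
])

```text
time: 20.77
position: [0.4281, -0.0061, 0.1721]
tool_rot: [0.706, 0.708, -0.0, -0.0]
ft_force: [-0.2, -0.4, 0.3]
grip_width: 0.0873
grip_force: 0.0
```

move_arm([
  {"hand": 8.7, "travel": [0, 0, 0], "twist": [0, 0, 0]},
])

```text
time: 20.85
position: [0.4309, -0.0076, 0.1723]
tool_rot: [0.707, 0.707, 0.001, 0.001]
ft_force: [0.7, -0.6, 0.2]
grip_width: 0.0873
grip_force: 0.0
```

```bash
python3 g.py .4297 -.007; python3 - <<'E'
from h import *
w=cam("wrist"); print(w2px(w,[[.4297,-.007,.034]]))
c=cam("top"); s=cv2.cvtColor(c["f"],cv2.COLOR_BGR2HSV); H,S,V=cv2.split(s)
print("carton",rect(c,blob(((S<45)&(V>130)).astype(np.uint8),(325,195,395,240)),.068))
cv2.imwrite("pics/m5.png",np.hstack([cv2.resize(w["f"],(400,300)),cv2.resize(c["f"][140:290,290:490],(400,300))]))
E
```

```text
20.85 [ 0.4309 -0.0076  0.1723] phi 90.02 tool cm [ 0.06 -0.12 -0.  ]
[[320.21881438 228.92308747]]
carton (array([ 579.8, -139.4]), array([139.4,  64. ]), 83.1)
```

View pics/m5.png

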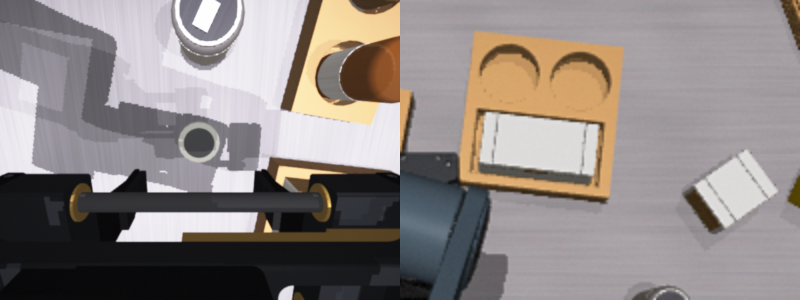

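The left half shows the pot lid at (199,143), centred. The right half shows the carton seated square in the bay, measured within 1 mm of its target. Descending on the pot.

move_arm([
  {"hand": 8.7, "travel": [0, 0, 3.5], "twist": [0, 0, 0]},
  {"hand": 8.7, "travel": [0, 0, 3.5], "twist": [0, 0, 0]},
  {"hand": 8.7, "travel": [0, 0, 3.5], "twist": [0, 0, 0]},
  {"hand": 8.7, "travel": [0, 0, 2.5], "twist": [0, 0, 0]},
  {"hand": 8.7, "travel": [0, 0, 1.2], "twist": [0, 0, 0]},
])

```text
time: 21.37
position: [0.4297, -0.008, 0.0265]
tool_rot: [0.708, 0.707, -0.001, -0.001]
ft_force: [0.3, 0.6, 0.8]
grip_width: 0.0871
grip_force: 0.0
```

move_arm([
  {"hand": 8.7, "travel": [0, 0, 0.5], "twist": [0, 0, 0]},
  {"hand": 8.7, "travel": [0, 0, 0], "twist": [0, 0, 0]},
  {"hand": 8.7, "travel": [0, 0, 0], "twist": [0, 0, 0]},
  {"hand": 8.7, "travel": [0, 0, 0], "twist": [0, 0, 0]},
])

```text
time: 21.7
position: [0.4306, -0.0077, 0.0253]
tool_rot: [0.707, 0.707, 0.001, 0.001]
ft_force: [0.9, -0.7, 0.2]
grip_width: 0.087
grip_force: 0.0
```

move_arm([
  {"hand": 4.8, "travel": [0, 0, 0], "twist": [0, 0, 0]},
  {"hand": 4.8, "travel": [0, 0, 0], "twist": [0, 0, 0]},
  {"hand": 4.8, "travel": [0, 0, 0], "twist": [0, 0, 0]},
  {"hand": 4.8, "travel": [0, 0, 0], "twist": [0, 0, 0]},
  {"hand": 4.8, "travel": [0, 0, 0], "twist": [0, 0, 0]},
], force=15)

```text
time: 22.12
position: [0.4297, -0.0073, 0.0249]
tool_rot: [0.707, 0.707, 0.0, 0.0]
ft_force: [0.1, -0.3, 1.0]
grip_width: 0.0617
grip_force: 0.0
```

move_arm([
  {"hand": 4.8, "travel": [0, 0, 0], "twist": [0, 0, 0]},
  {"hand": 4.8, "travel": [0, 0, 0], "twist": [0, 0, 0]},
  {"hand": 4.8, "travel": [0, 0, 0], "twist": [0, 0, 0]},
  {"hand": 4.8, "travel": [0, 0, 0], "twist": [0, 0, 0]},
])

```text
time: 22.45
position: [0.4296, -0.0073, 0.0247]
tool_rot: [0.707, 0.707, 0.0, 0.0]
ft_force: [0.2, 1.4, 4.9]
grip_width: 0.0562
grip_force: 15.0
```

move_arm([
  {"hand": 4.8, "travel": [0, 0, -1], "twist": [0, 0, 0]},
  {"hand": 4.8, "travel": [0, 0, -3], "twist": [0, 0, 0]},
  {"hand": 4.8, "travel": [0, 0, -4], "twist": [0, 0, 0]},
  {"hand": 4.8, "travel": [0, 0, -2.5], "twist": [0, 0, 0]},
  {"hand": 4.8, "travel": [-1.1, 1.25, 0], "twist": [0, 0, 0]},
])

```text
time: 22.87
position: [0.4408, -0.0169, 0.1331]
tool_rot: [0.707, 0.708, 0.001, 0.001]
ft_force: [0.7, 0.2, -0.5]
grip_width: 0.0559
grip_force: 15.0
```

move_arm([
  {"hand": 4.8, "travel": [-2.2, 2.5, 0], "twist": [0, 0, 0]},
  {"hand": 4.8, "travel": [-2.2, 2.5, 0], "twist": [0, 0, 0]},
  {"hand": 4.8, "travel": [-2.2, 2.5, 0], "twist": [0, 0, 0]},
  {"hand": 4.8, "travel": [-2.2, 2.5, 0], "twist": [0, 0, 0]},
  {"hand": 4.8, "travel": [-2.2, 2.5, 0], "twist": [0, 0, 0]},
])

```text
time: 23.28
position: [0.5675, -0.1292, 0.1291]
tool_rot: [0.707, 0.707, -0.0, -0.001]
ft_force: [0.4, 0.5, -1.2]
grip_width: 0.0557
grip_force: 15.0
```

move_arm([
  {"hand": 4.8, "travel": [-1.1, 1.27, 0], "twist": [0, 0, 0]},
  {"hand": 4.8, "travel": [0, 0, 0], "twist": [0, 0, 0]},
  {"hand": 4.8, "travel": [0, 0, 0], "twist": [0, 0, 0]},
  {"hand": 4.8, "travel": [0, 0, 0], "twist": [0, 0, 0]},
])

```text
time: 23.62
position: [0.5778, -0.1381, 0.1286]
tool_rot: [0.707, 0.707, -0.001, -0.002]
ft_force: [0.6, -0.4, -1.3]
grip_width: 0.056
grip_force: 15.0
```

```bash
python3 g.py .5798 -.1394
```

```text
23.62 [ 0.5778 -0.1381  0.1286] phi 90.0 tool cm [-0.13  0.2  -0.  ]
```

Down to 92.7 mm, slowly at the end.

move_arm([
  {"hand": 4.8, "travel": [-0.1, 0.15, 1], "twist": [0, 0, 0]},
  {"hand": 4.8, "travel": [0, 0, 1.5], "twist": [0, 0, 0]},
  {"hand": 4.8, "travel": [0, 0, 0.6], "twist": [0, 0, 0]},
  {"hand": 4.8, "travel": [0, 0, 0.1], "twist": [0, 0, 0]},
  {"hand": 4.8, "travel": [0, 0, 0], "twist": [0, 0, 0]},
])

```text
time: 24.03
position: [0.5803, -0.1395, 0.0967]
tool_rot: [0.707, 0.707, -0.0, -0.001]
ft_force: [0.9, -0.5, -1.4]
grip_width: 0.0561
grip_force: 15.0
```

move_arm([
  {"hand": 4.8, "travel": [0, 0, 0.1], "twist": [0, 0, 0]},
  {"hand": 4.8, "travel": [0, 0, 0], "twist": [0, 0, 0]},
  {"hand": 4.8, "travel": [0, 0, 0], "twist": [0, 0, 0]},
])

```text
time: 24.28
position: [0.5815, -0.1404, 0.0971]
tool_rot: [0.707, 0.707, 0.0, 0.0]
ft_force: [-0.3, 0.5, -0.4]
grip_width: 0.0563
grip_force: 15.0
```

move_arm([
  {"hand": 4.8, "travel": [0, 0, 0.1], "twist": [0, 0, 0]},
  {"hand": 4.8, "travel": [0, 0, 0], "twist": [0, 0, 0]},
  {"hand": 4.8, "travel": [0, 0, 0], "twist": [0, 0, 0]},
])

```text
time: 24.53
position: [0.5813, -0.1404, 0.0957]
tool_rot: [0.707, 0.707, 0.0, 0.0]
ft_force: [-0.4, 0.3, -0.6]
grip_width: 0.0562
grip_force: 15.0
```

move_arm([
  {"hand": 4.8, "travel": [0, -0.1, 0.1], "twist": [0, 0, 0]},
  {"hand": 4.8, "travel": [0, 0, 0.1], "twist": [0, 0, 0]},
  {"hand": 4.8, "travel": [0, 0, 0], "twist": [0, 0, 0]},
  {"hand": 4.8, "travel": [0, 0, 0], "twist": [0, 0, 0]},
])

```text
time: 24.87
position: [0.5801, -0.1403, 0.0934]
tool_rot: [0.707, 0.707, -0.0, -0.0]
ft_force: [0.5, -0.0, -0.8]
grip_width: 0.0562
grip_force: 15.0
```

move_arm([
  {"hand": 4.8, "travel": [0, 0, 0.1], "twist": [0, 0, 0]},
  {"hand": 4.8, "travel": [0, 0, 0], "twist": [0, 0, 0]},
  {"hand": 4.8, "travel": [0, 0, 0], "twist": [0, 0, 0]},
])

```text
time: 25.12
position: [0.5804, -0.1404, 0.0928]
tool_rot: [0.707, 0.707, 0.0, 0.0]
ft_force: [0.2, 0.4, 1.6]
grip_width: 0.0558
grip_force: 15.0
```

move_arm([
  {"hand": 8.7, "travel": [0, 0, 0], "twist": [0, 0, 0]},
  {"hand": 8.7, "travel": [0, 0, 0], "twist": [0, 0, 0]},
  {"hand": 8.7, "travel": [0, 0, 0], "twist": [0, 0, 0]},
  {"hand": 8.7, "travel": [0, 0, -1], "twist": [0, 0, 0]},
  {"hand": 8.7, "travel": [0, 0, -3], "twist": [0, 0, 0]},
])

```text
time: 25.53
position: [0.5773, -0.1391, 0.1294]
tool_rot: [0.707, 0.707, -0.002, -0.004]
ft_force: [1.2, 0.4, -0.1]
grip_width: 0.0814
grip_force: 0.0
```

move_arm([
  {"hand": 8.7, "travel": [0, 0, -4], "twist": [0, 0, 0]},
  {"hand": 8.7, "travel": [0, 0, -3.5], "twist": [0, 0, 0]},
  {"hand": 8.7, "travel": [-1.97, -2.92, 0], "twist": [0, 0, 0]},
  {"hand": 8.7, "travel": [-1.97, -2.92, 0], "twist": [0, 0, 0]},
  {"hand": 8.7, "travel": [-1.97, -2.92, 0], "twist": [0, 0, 0]},
])

```text
time: 25.95
position: [0.4923, -0.1998, 0.2093]
tool_rot: [0.706, 0.708, 0.0, 0.002]
ft_force: [0.5, 0.1, -0.4]
grip_width: 0.0868
grip_force: 0.0
```

move_arm([
  {"hand": 8.7, "travel": [-1.97, -2.92, 0], "twist": [0, 0, 0]},
  {"hand": 8.7, "travel": [-1.97, -2.92, 0], "twist": [0, 0, 0]},
  {"hand": 8.7, "travel": [-1.97, -2.92, 0], "twist": [0, 0, 0]},
  {"hand": 8.7, "travel": [-1.97, -2.92, 0], "twist": [0, 0, 0]},
  {"hand": 8.7, "travel": [0, 0, 0], "twist": [0, 0, -7]},
])

```text
time: 26.37
position: [0.3718, -0.2808, 0.2082]
tool_rot: [0.664, 0.748, -0.001, -0.0]
ft_force: [0.6, -0.1, -1.1]
grip_width: 0.0867
grip_force: 0.0
```

move_arm([
  {"hand": 8.7, "travel": [0, 0, 0], "twist": [0, 0, -7]},
  {"hand": 8.7, "travel": [0, 0, 0], "twist": [0, 0, -7]},
  {"hand": 8.7, "travel": [0, 0, 0], "twist": [0, 0, -7]},
  {"hand": 8.7, "travel": [0, 0, 0], "twist": [0, 0, -7]},
  {"hand": 8.7, "travel": [0, 0, 0], "twist": [0, 0, -7]},
])

```text
time: 26.78
position: [0.3758, -0.2783, 0.2083]
tool_rot: [0.404, 0.915, -0.0, 0.0]
ft_force: [0.4, -0.0, 0.4]
grip_width: 0.0868
grip_force: 0.0
```

move_arm([
  {"hand": 8.7, "travel": [0, 0, 0], "twist": [0, 0, -7]},
  {"hand": 8.7, "travel": [0, 0, 0], "twist": [0, 0, -7]},
  {"hand": 8.7, "travel": [0, 0, 0], "twist": [0, 0, -7]},
  {"hand": 8.7, "travel": [0, 0, 0], "twist": [0, 0, -7]},
  {"hand": 8.7, "travel": [0, 0, 0], "twist": [0, 0, -7]},
])

```text
time: 27.2
position: [0.3759, -0.2782, 0.2083]
tool_rot: [0.11, 0.994, -0.0, 0.0]
ft_force: [-0.1, 0.4, -0.1]
grip_width: 0.0871
grip_force: 0.0
```

move_arm([
  {"hand": 8.7, "travel": [0, 0, 0], "twist": [0, 0, -7]},
  {"hand": 8.7, "travel": [0, 0, 0], "twist": [0, 0, -6]},
  {"hand": 8.7, "travel": [0, 0, 0], "twist": [0, 0, 0]},
  {"hand": 8.7, "travel": [0, 0, 0], "twist": [0, 0, 0]},
])

```text
time: 27.53
position: [0.3759, -0.2782, 0.2081]
tool_rot: [0.001, 1.0, -0.0, 0.0]
ft_force: [0.1, 0.8, 0.9]
grip_width: 0.087
grip_force: 0.0
```

```bash
python3 g.py .3763 -.278; python3 - <<'E'
from h import *
w=cam("wrist"); print(w2px(w,[[.3763,-.278,.134]]))
c=cam("top")
cv2.imwrite("pics/m6.png",np.hstack([cv2.resize(w["f"],(400,300)),cv2.resize(c["f"][140:290,290:490],(400,300))]))
E
```

```text
27.53 [ 0.3759 -0.2782  0.2081] phi 179.84 tool cm [-0.04  0.02  0.  ]
[[320.21813707 256.08424376]]
```

View pics/m6.png

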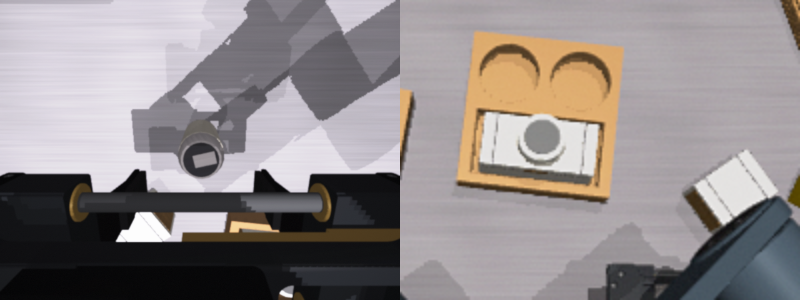

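The slim can is centred in the jaws at (202,160), matching the prediction, and the pot stands mid-lid in the right half. Descending.

move_arm([
  {"hand": 8.7, "travel": [0, 0.1, 3.5], "twist": [0, 0, 0]},
  {"hand": 8.7, "travel": [0, 0, 3.5], "twist": [0, 0, 0]},
  {"hand": 8.7, "travel": [0, 0, 2.5], "twist": [0, 0, 0]},
  {"hand": 8.7, "travel": [0, 0, 1.4], "twist": [0, 0, 0]},
  {"hand": 8.7, "travel": [0, 0, 0.4], "twist": [0, 0, 0]},
])

```text
time: 28.05
position: [0.3748, -0.2761, 0.0924]
tool_rot: [0.001, 1.0, 0.002, -0.002]
ft_force: [0.5, -0.1, 0.1]
grip_width: 0.087
grip_force: 0.0
```

move_arm([
  {"hand": 8.7, "travel": [0, 0, 0], "twist": [0, 0, 0]},
  {"hand": 8.7, "travel": [0, 0, 0], "twist": [0, 0, 0]},
  {"hand": 4.5, "travel": [0, 0, 0], "twist": [0, 0, 0]},
  {"hand": 4.5, "travel": [0, 0, 0], "twist": [0, 0, 0]},
  {"hand": 4.5, "travel": [0, 0, 0], "twist": [0, 0, 0]},
], force=30)

```text
time: 28.47
position: [0.3763, -0.2777, 0.0956]
tool_rot: [0.0, 1.0, -0.001, 0.001]
ft_force: [0.4, 0.7, -0.1]
grip_width: 0.074
grip_force: 0.0
```

move_arm([
  {"hand": 4.5, "travel": [0, 0, 0], "twist": [0, 0, 0]},
  {"hand": 4.5, "travel": [0, 0, 0], "twist": [0, 0, 0]},
  {"hand": 4.5, "travel": [0, 0, 0], "twist": [0, 0, 0]},
  {"hand": 4.5, "travel": [0, 0, 0], "twist": [0, 0, 0]},
  {"hand": 4.5, "travel": [0, 0, 0], "twist": [0, 0, 0]},
])

```text
time: 28.88
position: [0.3759, -0.2773, 0.0948]
tool_rot: [0.0, 1.0, -0.0, 0.0]
ft_force: [0.0, 0.4, 2.5]
grip_width: 0.0519
grip_force: 29.9
```

move_arm([
  {"hand": 4.5, "travel": [0, 0, 0], "twist": [0, 0, 0]},
  {"hand": 4.5, "travel": [0, 0, 0], "twist": [0, 0, 0]},
])

```text
time: 29.05
position: [0.3759, -0.2773, 0.0947]
tool_rot: [-0.0, 1.0, -0.0, 0.0]
ft_force: [0.0, -0.0, 3.9]
grip_width: 0.0525
grip_force: 29.9
```

move_arm([
  {"hand": 4.5, "travel": [0, 0, -1], "twist": [0, 0, 0]},
  {"hand": 4.5, "travel": [0, 0, -3], "twist": [0, 0, 0]},
  {"hand": 4.5, "travel": [0, 0, -4], "twist": [0, 0, 0]},
  {"hand": 4.5, "travel": [0, 0, -4], "twist": [0, 0, 0]},
  {"hand": 4.5, "travel": [0, 0, -1], "twist": [0, 0, 0]},
])

```text
time: 29.47
position: [0.3776, -0.2791, 0.2291]
tool_rot: [-0.0, 1.0, -0.003, 0.003]
ft_force: [1.6, -1.3, -3.3]
grip_width: 0.0522
grip_force: 29.9
```

move_arm([
  {"hand": 4.5, "travel": [-1.5, 0.43, 0], "twist": [0, 0, 0]},
  {"hand": 4.5, "travel": [-3.7, 1.06, 0], "twist": [0, 0, 0]},
  {"hand": 4.5, "travel": [-3.7, 1.06, 0], "twist": [0, 0, 0]},
  {"hand": 4.5, "travel": [-3.7, 1.06, 0], "twist": [0, 0, 0]},
  {"hand": 4.5, "travel": [-3.7, 1.06, 0], "twist": [0, 0, 0]},
])

```text
time: 29.88
position: [0.5396, -0.2293, 0.2235]
tool_rot: [0.0, 1.0, 0.001, -0.001]
ft_force: [0.8, -1.7, -3.5]
grip_width: 0.052
grip_force: 29.9
```

move_arm([
  {"hand": 4.5, "travel": [-3.7, 1.06, 0], "twist": [0, 0, 0]},
  {"hand": 4.5, "travel": [-3.7, 1.06, 0], "twist": [0, 0, 0]},
  {"hand": 4.5, "travel": [-3.7, 1.06, 0], "twist": [0, 0, 0]},
  {"hand": 4.5, "travel": [-1.6, 0.45, 0], "twist": [0, 0, 0]},
  {"hand": 4.5, "travel": [0, 0, 0], "twist": [0, 0, 0]},
])

```text
time: 30.3
position: [0.6691, -0.192, 0.2225]
tool_rot: [-0.002, 1.0, 0.001, 0.001]
ft_force: [0.5, 0.6, -1.6]
grip_width: 0.052
grip_force: 29.9
```

move_arm([
  {"hand": 4.5, "travel": [0, 0, 0], "twist": [0, 0, 0]},
  {"hand": 4.5, "travel": [0, 0, 0], "twist": [0, 0, 0]},
  {"hand": 4.5, "travel": [0, 0, 0], "twist": [0, 0, 0]},
])

```text
time: 30.55
position: [0.6641, -0.1945, 0.2237]
tool_rot: [0.001, 1.0, 0.0, -0.001]
ft_force: [-0.7, -0.5, -3.3]
grip_width: 0.0518
grip_force: 29.9
```

```bash
python3 g.py .6661 -.1944
```

```text
30.55 [ 0.6641 -0.1945  0.2237] phi 179.94 tool cm [-0.2   0.01 -0.  ]
```

Final z is 98.7 mm. Descend 12.1 cm first, then creep.

move_arm([
  {"hand": 4.5, "travel": [-0.1, 0, 3], "twist": [0, 0, 0]},
  {"hand": 4.5, "travel": [0, 0, 3.5], "twist": [0, 0, 0]},
  {"hand": 4.5, "travel": [0, 0, 3], "twist": [0, 0, 0]},
  {"hand": 4.5, "travel": [0, 0, 1.8], "twist": [0, 0, 0]},
  {"hand": 4.5, "travel": [0, 0, 0.6], "twist": [0, 0, 0]},
])

```text
time: 30.97
position: [0.663, -0.1938, 0.1016]
tool_rot: [0.001, 1.0, 0.002, -0.004]
ft_force: [-0.3, -0.0, -2.4]
grip_width: 0.0524
grip_force: 29.9
```

move_arm([
  {"hand": 4.5, "travel": [0, 0, 0.2], "twist": [0, 0, 0]},
  {"hand": 4.5, "travel": [0, 0, 0.1], "twist": [0, 0, 0]},
  {"hand": 4.5, "travel": [0, 0, 0], "twist": [0, 0, 0]},
  {"hand": 4.5, "travel": [0, 0, 0], "twist": [0, 0, 0]},
])

```text
time: 31.3
position: [0.668, -0.1949, 0.1047]
tool_rot: [0.0, 1.0, -0.001, 0.002]
ft_force: [-0.1, 0.2, -2.5]
grip_width: 0.0523
grip_force: 29.9
```

move_arm([
  {"hand": 4.5, "travel": [0, 0, 0.1], "twist": [0, 0, 0]},
  {"hand": 4.5, "travel": [0, 0, 0], "twist": [0, 0, 0]},
  {"hand": 4.5, "travel": [0, 0, 0], "twist": [0, 0, 0]},
])

```text
time: 31.55
position: [0.6671, -0.1942, 0.1023]
tool_rot: [-0.0, 1.0, -0.0, 0.0]
ft_force: [-0.7, 0.2, -3.4]
grip_width: 0.0522
grip_force: 29.9
```

move_arm([
  {"hand": 4.5, "travel": [0, 0, 0.1], "twist": [0, 0, 0]},
  {"hand": 4.5, "travel": [0, 0, 0.1], "twist": [0, 0, 0]},
  {"hand": 4.5, "travel": [0, 0, 0], "twist": [0, 0, 0]},
  {"hand": 4.5, "travel": [0, 0, 0], "twist": [0, 0, 0]},
])

```text
time: 31.88
position: [0.6667, -0.1941, 0.0993]
tool_rot: [0.0, 1.0, 0.0, -0.0]
ft_force: [0.2, -0.2, -1.9]
grip_width: 0.052
grip_force: 29.9
```

move_arm([
  {"hand": 4.5, "travel": [0, 0, 0.1], "twist": [0, 0, 0]},
  {"hand": 4.5, "travel": [0, 0, 0], "twist": [0, 0, 0]},
  {"hand": 4.5, "travel": [0, 0, 0], "twist": [0, 0, 0]},
])

```text
time: 32.13
position: [0.667, -0.1943, 0.0989]
tool_rot: [0.0, 1.0, -0.0, 0.0]
ft_force: [-0.3, 0.2, -0.5]
grip_width: 0.0519
grip_force: 29.9
```

move_arm([
  {"hand": 4.5, "travel": [0, 0, 0.1], "twist": [0, 0, 0]},
  {"hand": 4.5, "travel": [0, 0, 0], "twist": [0, 0, 0]},
  {"hand": 4.5, "travel": [0, 0, 0], "twist": [0, 0, 0]},
])

```text
time: 32.38
position: [0.6671, -0.1943, 0.0988]
tool_rot: [0.0, 1.0, -0.0, 0.0]
ft_force: [-2.5, 1.0, 5.3]
grip_width: 0.0524
grip_force: 29.9
```

move_arm([
  {"hand": 8.7, "travel": [0, 0, 0], "twist": [0, 0, 0]},
  {"hand": 8.7, "travel": [0, 0, 0], "twist": [0, 0, 0]},
  {"hand": 8.7, "travel": [0, 0, 0], "twist": [0, 0, 0]},
  {"hand": 8.7, "travel": [0, 0, 0], "twist": [0, 0, 0]},
  {"hand": 8.7, "travel": [0, 0, -1], "twist": [0, 0, 0]},
])

```text
time: 32.8
position: [0.6653, -0.1936, 0.1054]
tool_rot: [0.0, 1.0, 0.001, -0.002]
ft_force: [-0.9, -0.1, -0.3]
grip_width: 0.0773
grip_force: 0.0
```

move_arm([
  {"hand": 8.7, "travel": [0, 0, -3], "twist": [0, 0, 0]},
  {"hand": 8.7, "travel": [0, 0, -4], "twist": [0, 0, 0]},
  {"hand": 8.7, "travel": [0, 0, -4], "twist": [0, 0, 0]},
  {"hand": 8.7, "travel": [2, -3, -2], "twist": [0, 0, 0]},
  {"hand": 8.7, "travel": [2, -3, 0], "twist": [0, 0, 0]},
])

```text
time: 33.22
position: [0.6308, -0.255, 0.2455]
tool_rot: [-0.002, 1.0, -0.004, 0.006]
ft_force: [0.0, -1.2, -0.2]
grip_width: 0.0872
grip_force: 0.0
```

move_arm([
  {"hand": 8.7, "travel": [2, -3.5, 0], "twist": [0, 0, 0]},
  {"hand": 8.7, "travel": [2, -3.5, 0], "twist": [0, 0, 0]},
  {"hand": 8.7, "travel": [2, -3.5, 0], "twist": [0, 0, 0]},
  {"hand": 8.7, "travel": [2, -3.5, 0], "twist": [0, 0, 0]},
  {"hand": 8.7, "travel": [0, 0, 0], "twist": [0, 0, 0]},
])

```text
time: 33.63
position: [0.543, -0.4019, 0.2384]
tool_rot: [0.004, 1.0, -0.003, -0.0]
ft_force: [0.9, 0.8, 0.4]
grip_width: 0.0871
grip_force: 0.0
```

```bash
python3 - <<'E'
from h import *
c=cam("top"); s=cam("scene"); print(robot.get_obs()["position"])
S,V=cv2.split(cv2.cvtColor(c["f"],cv2.COLOR_BGR2HSV))[1:]
cv2.imwrite("pics/m7.png",np.hstack([cv2.resize(c["f"][140:320,170:410],(400,300)),cv2.resize(s["f"][150:390,180:500],(400,300))]))
def circ(n,m,b,z):
    P=px2w(c,blob(m.astype(np.uint8),b)[:,0],z); e=cv2.fitEllipse((P*1000).astype(np.float32)); print(n,np.round(e[0],1),np.round(e[1],1))
circ("cup",V<50,(205,165,252,215),.08); circ("cap",V<60,(255,170,295,205),.147)
E
```

```text
[ 0.54574065 -0.3960831   0.23804659]
cup [631.1 183.3] [60.9 64.8]
cap [612.   80.4] [28. 31.]
```

View pics/m7.png

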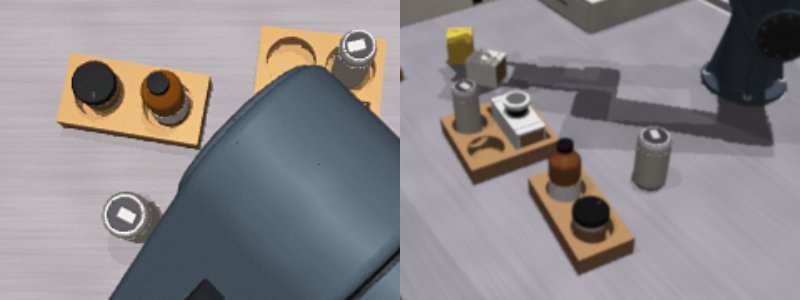

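The picture shows all five things upright and seated. The cup and bottle measure within 3 mm of their well centres, and the wide can and short carton stand where they were. The arm is clear, so I'll settle briefly and hand in.

move_arm([
  {"hand": 8.7, "travel": [0, 0, 0], "twist": [0, 0, 0]},
  {"hand": 8.7, "travel": [0, 0, 0], "twist": [0, 0, 0]},
  {"hand": 8.7, "travel": [0, 0, 0], "twist": [0, 0, 0]},
])

```text
time: 33.98
position: [0.5477, -0.3926, 0.2377]
tool_rot: [-0.001, 1.0, 0.0, 0.0]
ft_force: [0.4, -0.1, -0.3]
grip_width: 0.0869
grip_force: 0.0
```

```bash
python3 -c "
from rig import robot
print(robot.hand_in())"
```

```text
the job is handed in; nothing more can be done
None
```

Both orders are filled and the job is handed in at about 34 s of the 115 s; the final pictures show all five things upright in their places and the wide can and short carton where they stood, but the hand-in returned no verdict.

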